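Nest the measuring cups on the paddle board

TASK

Put the measuring cups away as a nest on the round paddle board, one at a time from the largest to the smallest, each upright and fully home in the one before. Lay the handle of the largest over the board's handle and fan the other three out round the nest, so that no cup's handle lies over another's and each can be picked out. Leave the squash, onion, spice jar, mug and pepper mill where they are.

Things in the scene. Friction and masses are not known exactly. Their poses are not given: they have to be found in the camera images.
- cup_92: The largest of four nesting white plastic measuring cups, 110 g: rim 92 mm, foot 86 mm across, 40 mm tall, wall 3, floor 6 mm. Flat level handle, 14 mm wide, 36 to 41 mm above the underside. Origin: under the handle's grip, at underside level; z up; cup axis 72 mm away along +x, handle's free end 23 mm along -x. It stands on the board itself.
- cup_76: The second largest of four nesting white plastic measuring cups, 85 g: rim 76 mm, foot 70 mm across, 40 mm tall, wall 3, floor 6 mm. Flat level handle, 14 mm wide, 36 to 41 mm above the underside. Origin: under the handle's grip, at underside level; z up; cup axis 72 mm away along +x, handle's free end 23 mm along -x. Nested, it is 6 mm above the next larger cup, 5 mm free all round.
- cup_60: The third largest of four nesting white plastic measuring cups, 60 g: rim 60 mm, foot 54 mm across, 40 mm tall, wall 3, floor 6 mm. Flat level handle, 14 mm wide, 36 to 41 mm above the underside. Origin: under the handle's grip, at underside level; z up; cup axis 72 mm away along +x, handle's free end 23 mm along -x. Nested, it is 6 mm above the next larger cup, 5 mm free all round.
- cup_44: The smallest of four nesting white plastic measuring cups, 40 g: rim 44 mm, foot 38 mm across, 40 mm tall, wall 3, floor 6 mm. Flat level handle, 14 mm wide, 36 to 41 mm above the underside. Origin: under the handle's grip, at underside level; z up; cup axis 72 mm away along +x, handle's free end 23 mm along -x. Nested, it is 6 mm above the next larger cup, 5 mm free all round.
- paddle_board: Small dark wooden paddle board lying flat, fixed: a round disc 120 mm across, 12 mm thick, with a handle 26 mm wide of the same thickness. Origin: on the handle, at underside level, z up; the disc's centre is 72 mm from it along +x, the handle's rounded end 35 mm along -x. The top is 12 mm above the origin.
- patty_pan: Bystander: small white scalloped squash, 60 mm across, 42 mm tall, loose. Origin: centre of its underside.
- onion: Bystander: brown onion, 58 mm across, 52 mm tall, loose. Origin: centre of its underside.
- spice_jar: Bystander: amber glass jar with a cork lid, 50 mm across, 63 mm tall, loose. Origin: centre of its underside.
- mug: Bystander: blue mug, 80 mm across, 85 mm tall, handle along its +y, loose. Origin: centre of its underside.
- pepper_mill: Bystander: turned wooden pepper mill, 56 mm across the foot, 179 mm tall, loose. Origin: centre of its underside.
Not all that is in view belongs to the job. Leave any purple or red look-alike of the cup_76 alone.

How it is judged:
On the way, in this order (a step that is already met when the one before it is completed fails the run):
1. The largest cup stands upright on the round of the paddle board, its handle over the board's handle (horizontal distance between cup_92 and paddle_board below 0.018 m and angle between the x axis of cup_92 and the x axis of paddle_board, either way round below 0.3 rad and z of cup_92 in the frame of paddle_board between 0.0095 and 0.0145 m and angle between cup_92's own z axis and vertical below 0.08 rad), for 0.2 s.
2. The second largest cup is fully home in the largest, its handle over no other (z of cup_76 in the frame of cup_92 between 0.0035 and 0.0085 m and angle between cup_76's own z axis and vertical below 0.08 rad and horizontal distance between cup_76 and cup_92 between 0.02 and 0.155 m), for 0.2 s.
3. The third largest cup is fully home in the second, its handle over no other (z of cup_60 in the frame of cup_76 between 0.0035 and 0.0085 m and angle between cup_60's own z axis and vertical below 0.08 rad and horizontal distance between cup_60 and cup_76 between 0.02 and 0.155 m and horizontal distance between cup_60 and cup_92 above 0.02 m), for 0.2 s.
4. The smallest cup is fully home in the third, its handle over no other (z of cup_44 in the frame of cup_60 between 0.0035 and 0.0085 m and angle between cup_44's own z axis and vertical below 0.08 rad and horizontal distance between cup_44 and cup_60 between 0.02 and 0.155 m and horizontal distance between cup_44 and cup_92 above 0.02 m and horizontal distance between cup_44 and cup_76 above 0.02 m), for 0.2 s.
At the end, for the whole second after the job is handed in: Largest cup on the board, origins within 18 mm in plan, handles within 0.3 rad; each smaller cup on the floor of the next larger (6 mm up, within 2.5 mm); the four cups' origins at least 20 mm apart in plan (handles fanned); all upright within 0.08 rad, released and at rest (all of step 1 and all of step 2 and all of step 3 and all of step 4 and linear speed of each of cup_92, cup_76, cup_60, cup_44 below 0.02 m/s); the robot touches nothing.
It fails at once if the patty pan was pushed away or knocked over (moved more than 25 mm) (distance of patty_pan from where it was at the start of the episode above 0.025 m).
It fails at once if the onion was pushed away or knocked over (moved more than 25 mm) (distance of onion from where it was at the start of the episode above 0.025 m).
It fails at once if the spice jar was pushed away or knocked over (moved more than 25 mm) (distance of spice_jar from where it was at the start of the episode above 0.025 m).
It fails at once if the mug was pushed away or knocked over (moved more than 25 mm) (distance of mug from where it was at the start of the episode above 0.025 m).
It fails at once if the pepper mill was pushed away or knocked over (moved more than 25 mm) (distance of pepper_mill from where it was at the start of the episode above 0.025 m).
It also fails if it takes over 120 s, if anything falls off the work surface, if the arm or the gripper's body presses on something with over 40 N, if the wrist force passes 120 N, or if a joint passes its speed limit or range.

ROBOT

A 6-joint arm with a two-finger parallel gripper is mounted at the origin on the work surface. World frame = base frame: x ahead of the robot, y to its left, z up, the work surface at z = 0. Lengths are in m, angles in rad, forces in N, time in s.
With the tool pointing down it reaches from about 0.3 to 0.75 m from the base axis. Payload 8.5 kg.
Tool frame: the origin (TCP) lies between the finger pads; the fingertips stand 19 mm ahead of it and the grasp point (between the pads) is the TCP (r.tcp_to_tips is the distance from the TCP to the fingertips, in m); z points along the fingers, y is the direction in which the jaws open and shut (so a half turn about z gives the same grasp; the last joint's range is limited). The gripper opens to 88 mm and grips with 3 to 60 N. Pads are 18 mm wide; open, the fingers measure 123 mm over their backs; the gripper's body (75 mm by 187 mm) begins 45 mm behind the grasp point.
Start: joints at [-1.464, 0.381, 1.297, -0, 1.464, -0.215], TCP at [0.174, -0.522, 0.258] pointing down, gripper open.
Joint ranges: [-3.11, 3.11], [-0.89, 2.33], [0.22, 2.48], [-1.42, 4.56], [0.17, 2.85], [-2.88, 2.88]. Speed limits (rad/s): [2.39, 2.39, 3.14, 3.14, 3.14, 3.14].

INTERFACE

Orientations are given as a unit quaternion [x, y, z, w].
In Python, from plant import r, snapshot, close_job gives the robot as it stands. The module is installed in compiled form; this text tells all that it offers. Calls block until the motion is done:
- r.movep(position, orientation): joint-space move of the TCP to a pose.
- r.move_l(position, velocity=0.15, orientation=None, contact_N=None): straight line of the TCP; orientation=None keeps the orientation; velocity is the mean speed in m/s. With contact_N (N) it stops when the force on the tool has changed by that much, and returns True; else False.
- r.goto_joints(angles): joint-space move.
- r.move_gripper(opening, effort=None): opening from 0.0 (shut) to 1.0 (fully open); effort is the grip in N (None keeps the last); returns when the fingers have stopped.
- r.sleep(seconds).
- r.ik(position, orientation): joint angles nearest the present ones, or None.
- snapshot(name): name is "scene" or "top"; returns a dict with "pixels" (400x640x3 uint8, red, green, blue), "vfov" (degrees; the focal length in pixels is half the picture's height over the tangent of half this angle, whatever the lens; pixels are square), "cx", "cy" (the principal point, pixels), "pose" (4x4, takes a point from camera to world coordinates). Camera axes: x right, y up, looking along -z (the intrinsics and any distortion apply to the point x, -y, -z); pixel columns grow to the right and rows downward; lengths in m; the calibration is good to about 2 mm. A picture is of the moment at which its call begins. There is no depth.
A pose or a line that the arm cannot do raises r.IKError and nothing moves.
- close_job(): hands the job in, once; it reports no verdict.
Readings, each from a call of its own:
- r.read_clock(): time.
- r.read_q(): joint angles.
- r.read_qd(): joint speeds.
- r.read_joint_efforts(): joint torques, N m.
- r.read_tcp_pos(): TCP position.
- r.read_ee_rot(): TCP orientation.
- r.read_ft_force(): force on the tool from outside, world axes, zero at the start.
- r.read_wrist_torque(): the same for the moment, N m.
- r.read_finger_gap(): opening from 0.0 (shut) to 1.0 (fully open).
Only numpy, scipy, OpenCV 4.12 (cv2) and the standard library are available. Lean on these libraries where they do the work, as an engineer would, in place of code of your own. Each camera call takes 0.05 s, during which the arm holds its last target. There are 200 camera calls.

## Working session

There is one attempt and no reset: what is moved stays moved. The work goes in short steps, each a Python script; the robot and the scene stay as the last script left them, time stands still between calls to the robot, and variables do not carry over. Pictures are saved under pics/ and viewed, about 12 in all and at most 16, crops included, and the job is handed in when it is done.

```bash
mkdir -p pics; ls; python3 - <<'E'
from plant import r,snapshot
import cv2,numpy as np
for n in("scene","top"):
    s=snapshot(n); cv2.imwrite(f"pics/{n}0.png",s["pixels"][:,:,::-1]); np.save(f"pics/{n}0.npy",s["pixels"])
    print(n,{k:v for k,v in s.items() if k!="pixels"})
print(r.read_ee_rot(),r.read_tcp_pos(),r.read_clock())
E
```

```text
pics
scene {'vfov': 55.079180398311124, 'cx': 316.55230860317715, 'cy': 194.4521096025355, 'pose': array([[ 0.33469266, -0.60966155,  0.71853575,  1.21234447],
       [ 0.94227892,  0.20879649, -0.26175266, -0.28692061],
       [ 0.00955279,  0.76466779,  0.64435388,  0.71560805],
       [ 0.        ,  0.        ,  0.        ,  1.        ]])}
top {'vfov': 42.92446244611344, 'cx': 322.92960399289603, 'cy': 208.81365711400107, 'pose': array([[-0.01834738,  0.9836163 , -0.17933861,  0.15164008],
       [-0.99977903, -0.0162082 ,  0.01338629,  0.01506498],
       [ 0.01026022,  0.17954459,  0.98369633,  1.51818236],
       [ 0.        ,  0.        ,  0.        ,  1.        ]])}
[ 9.87083740e-01  1.60203956e-01  3.49871578e-05 -6.17449397e-04] [ 0.17391298 -0.52154603  0.25723863] 0.1
```

View pics/scene0.png

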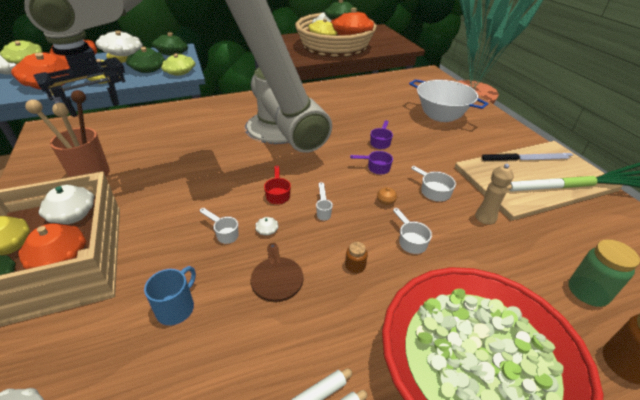

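View pics/top0.png

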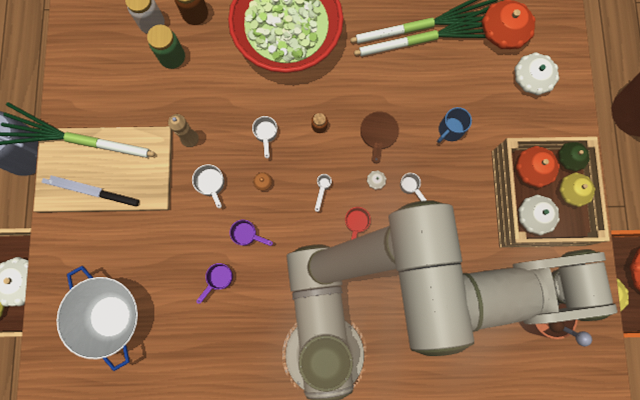

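The top view shows four white cups: (208,180), (265,130), (411,183) and (323,182), in descending size. The purple ones at (244,233) and (219,277) and the red one at (357,221) are look-alikes. The board disc is at (379,130) with its handle pointing down (-x). The squash is at (376,180), the onion at (263,181), the jar at (319,122), the mug at (455,124) and the mill at (180,124).

Next I measure the cups and board in both views.

```bash
cat > h.py <<'E'
import numpy as np,cv2
from plant import r,snapshot
def ray(s,uv):
    f=200/np.tan(np.radians(s["vfov"]/2)); P=s["pose"]
    d=P[:3,:3]@np.array([(uv[0]-s["cx"])/f,-(uv[1]-s["cy"])/f,-1]); return P[:3,3],d
def onz(s,uv,z):
    o,d=ray(s,uv); return o+d*(z-o[2])/d[2]
def proj(s,p):
    f=200/np.tan(np.radians(s["vfov"]/2)); P=s["pose"]; c=P[:3,:3].T@(np.asarray(p)-P[:3,3])
    return np.array([s["cx"]-f*c[0]/c[2],s["cy"]+f*c[1]/c[2]])
def tri(s1,u1,s2,u2):
    o1,d1=ray(s1,u1);o2,d2=ray(s2,u2); d1/=np.linalg.norm(d1);d2/=np.linalg.norm(d2)
    t=np.linalg.lstsq(np.c_[d1,-d2],o2-o1,rcond=None)[0]
    a,b=o1+t[0]*d1,o2+t[1]*d2; return (a+b)/2,np.linalg.norm(a-b)
def white(s):
    h=cv2.cvtColor(s["pixels"],cv2.COLOR_RGB2HSV); return ((h[...,1]<60)&(h[...,2]>95)).astype(np.uint8)
def blob(m,uv,rad=45):
    n,l,st,c=cv2.connectedComponentsWithStats(m)
    d=np.linalg.norm(c-uv,axis=1); d[0]=1e9; d[st[:,4]<60]=1e9; i=d.argmin(); return (l==i).astype(np.uint8)
E
cat > m1.py <<'E'
from h import *
S=snapshot("scene");T=snapshot("top")
G={92:((208,183),(436,183)),76:((265,134),(411,232)),60:((412,185),(222,226)),44:((322,187),(323,206))}
vis=[]
for k,(ut,us) in G.items():
    out=[]
    for s,u in((T,ut),(S,us)):
        b=blob(white(s),u); pts=np.argwhere(b)[:,::-1].astype(float)
        D=cv2.distanceTransform(b,cv2.DIST_L2,5); hull=cv2.convexHull(pts.astype(np.float32)).reshape(-1,2)
        c=np.array(np.unravel_index(D.argmax(),D.shape))[::-1]
        far=pts[np.linalg.norm(pts-c,axis=1).argsort()[-12:]].mean(0)
        out.append((b.sum(),c,far,pts))
    # top view: floor pts to z=.04 plane, rim circle by min-area fit to contour pts not in handle
    b=blob(white(T),ut); cs=max(cv2.findContours(b,0,cv2.CHAIN_APPROX_NONE)[0],key=len).reshape(-1,2)
    W=np.array([onz(T,p,.04)[:2] for p in cs]); C=onz(T,out[0][1],.04)[:2]; tip=onz(T,out[0][2],.0385)[:2]
    R=k/2000
    for _ in range(8):
        d=np.linalg.norm(W-C,axis=1); q=W[d<R+.005]
        A=np.c_[2*q,np.ones(len(q))]; x=np.linalg.lstsq(A,(q**2).sum(1),rcond=None)[0]; C=x[:2]; Rf=np.sqrt(x[2]+C@C)
    p,e=tri(T,out[0][2],S,out[1][2])
    print(k,"areas",out[0][0],out[1][0],"C",C.round(4),"2R",(2*Rf*1000).round(1),"tip",tip.round(4),"len",np.linalg.norm(tip-C).round(4),"tip3d",p.round(4),"err",e.round(4),"yaw",np.arctan2(*(C-tip)[::-1]).round(3))
def crop(s,x0,y0,w,h,k):return cv2.resize(s["pixels"][y0:y0+h,x0:x0+w,::-1],None,fx=k,fy=k,interpolation=cv2.INTER_CUBIC)
cv2.imwrite("pics/c1.png",np.vstack([crop(T,180,100,265,115,3),crop(S,195,150,265,85,3)]))
E
python3 m1.py
```

```text
92 areas 771 850 C [0.5166 0.3375] 2R 91.5 tip [0.4347 0.3015] len 0.0896 tip3d [0.435  0.3024 0.0402] err 0.0028 yaw 0.414
76 areas 535 921 C [0.6743 0.1683] 2R 75.3 tip [0.5855 0.1601] len 0.0892 tip3d [0.5845 0.1603 0.0429] err 0.0014 yaw 0.093
60 areas 394 643 C [ 0.4968 -0.2679] 2R 59.7 tip [ 0.4441 -0.3055] len 0.0647 tip3d [ 0.44   -0.3084  0.0562] err 0.0133 yaw 0.621
44 areas 283 373 C [ 0.5047 -0.009 ] 2R 43.7 tip [0.4184 0.013 ] len 0.0891 tip3d [0.4184 0.0137 0.04  ] err 0.0015 yaw -0.249
```

View pics/c1.png

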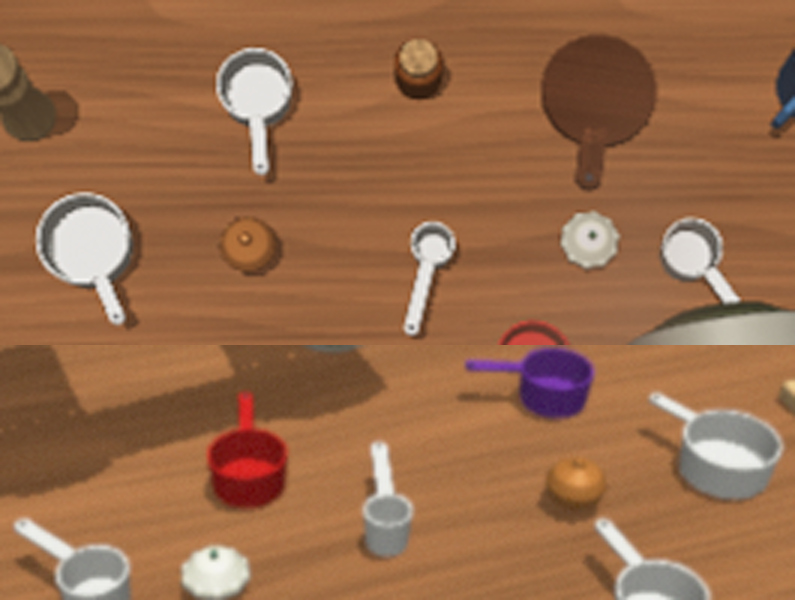

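Crop check: the white cups match the listed rims (91.5, 75.3, 59.7 and 43.7 mm measured). The tip heights of three cups triangulate to about 40 mm. The tip of cup_60 is hidden by the arm, so I'll measure it again later. Next: the board and the bystanders.

```bash
cat > m2.py <<'E'
from h import *
S=snapshot("scene");T=snapshot("top")
print(T["pixels"][130,379],T["pixels"][152,376],T["pixels"][150,400],S["pixels"][280,277],S["pixels"][258,273],S["pixels"][300,320])
def bm(s,u):
    h=s["pixels"].astype(int); m=((h.sum(2)<240)&(h[...,0]>h[...,2]+12)).astype(np.uint8)
    m=cv2.morphologyEx(m,cv2.MORPH_OPEN,np.ones((3,3),np.uint8)); return blob(m,u)
b=bm(T,(379,133)); bs=bm(S,(276,273)); print(b.sum(),bs.sum())
cs=max(cv2.findContours(b,0,1)[0],key=len).reshape(-1,2); W=np.array([onz(T,p,.012)[:2] for p in cs]); C=onz(T,(379,130),.012)[:2]
for _ in range(10):
    d=np.linalg.norm(W-C,axis=1); q=W[(abs(d-.06)<.006)]
    x=np.linalg.lstsq(np.c_[2*q,np.ones(len(q))],(q**2).sum(1),rcond=None)[0]; C=x[:2]
print("disc",C,"2R",2*np.sqrt(x[2]+C@C))
P=np.array([onz(T,p[::-1],.012)[:2] for p in np.argwhere(b)]); d=np.linalg.norm(P-C,axis=1)
H=P[(d>.066)]; v=C-H.mean(0); far=P[d.argsort()[-8:]].mean(0)
print("handle yaw",np.arctan2(v[1],v[0]),"far",far,np.linalg.norm(far-C), len(H))
pt=lambda bb,c:np.array(sorted(np.argwhere(bb)[:,::-1].tolist(),key=lambda p:-np.hypot(*(np.array(p)-c)))[:8]).mean(0)
print("tip3d",tri(T,pt(b,(379,130)),S,pt(bs,(277,280))))
for n,u,z in(("squash",(376,180),.04),("onion",(263,181),.05),("jar",(319,119),.063),("mug",(457,121),.085),("mill",(177,122),.17)):print(n,onz(T,u,z)[:2].round(3))
cv2.imwrite("pics/b.png",np.hstack([b[90:190,320:440]*255,bs[210:310,220:340]*255]).repeat(3,0).repeat(3,1))
E
python3 m2.py
```

```text
[103  63  42] [101  63  42] [155 102  66] [109  67  43] [105  66  42] [160 107  66]
1248 1946
disc [ 0.67186431 -0.18407492] 2R 0.11838147245692394
handle yaw -0.15005064054637424 far [ 0.56978673 -0.16921693] 0.10315325517128576 97
tip3d (array([ 0.57059974, -0.17237775,  0.00705037]), np.float64(0.0052232649968251355))
squash [ 0.506 -0.165]
onion [0.506 0.171]
jar [0.691 0.002]
mug [ 0.671 -0.407]
mill [0.649 0.397]
```

View pics/b.png

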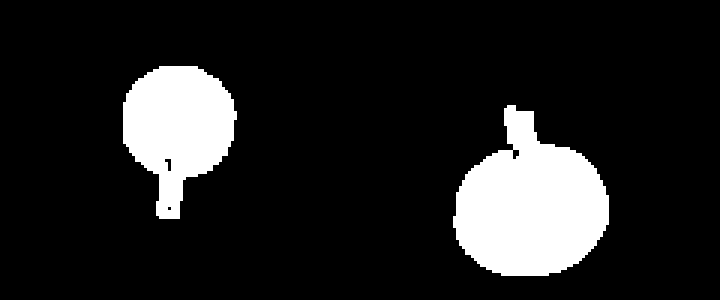

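```bash
cat >> h.py <<'E'
from scipy.spatial.transform import Rotation as Ro
def quat(psi): # tool down, tool x along psi; jaws across it
    x=np.array([np.cos(psi),np.sin(psi),0]); z=np.array([0,0,-1.]); return Ro.from_matrix(np.c_[x,np.cross(z,x),z]).as_quat()
def u(psi): return np.array([np.cos(psi),np.sin(psi)])
def plan(Cp,yp,Ct,yt,g):
    for fl in(0,np.pi):
        js=[r.ik([*(C-g*u(y)),z],quat(y+fl)) for C,y in((Cp,yp),(Ct,yt)) for z in(.05,.2)]
        print("flip",round(fl,2),[None if j is None else np.round(np.asarray(j)[[0,5]],2).tolist() for j in js])
def pick(C,y,fl,g,z=.0385,op=.5):
    p=C-g*u(y); r.move_gripper(op,40); c=r.read_tcp_pos()
    if c[2]<.2: r.move_l([c[0],c[1],.25])
    r.movep([*p,.2],quat(y+fl)); hit=r.move_l([*p,z],.1,contact_N=8); print("hit",hit,r.read_tcp_pos())
    if hit: return
    r.move_gripper(0,40); print("gap mm",r.read_finger_gap()*88)
    r.move_l([*p,.2],.12); print("gap",r.read_finger_gap()*88,"t",r.read_clock(),"F",r.read_ft_force())
def save(n,tag,box=None,k=1):
    s=snapshot(n); a=s["pixels"][:,:,::-1]
    if box: x,y,w,h=box; a=cv2.resize(a[y:y+h,x:x+w],None,fx=k,fy=k,interpolation=cv2.INTER_CUBIC)
    cv2.imwrite(f"pics/{tag}.png",a); return s
E
python3 - <<'E'
from h import *
B=np.array([.672,-.184]); d=np.radians
for k,C,y,yt,g in((92,(.5166,.3375),.414,-.15,.066),(76,(.6743,.1683),.093,d(75),.065),(60,(.4968,-.2679),.621,d(-78),.065),(44,(.5047,-.009),-.249,d(-135),.062)):
    print(k); plan(np.array(C),y,B,yt,g)
E
```

```text
92
flip 0 [[0.38, 1.54], [0.38, 1.54], [-0.47, 1.25], [-0.47, 1.25]]
flip 3.14 [[0.38, -1.6], [0.38, -1.6], [-0.47, -1.89], [-0.47, -1.89]]
76
flip 0 [[0.07, 1.55], [0.07, 1.55], [-0.53, -0.27], [-0.53, -0.27]]
flip 3.14 [[0.07, -1.59], [0.07, -1.59], [-0.53, 2.87], [-0.53, 2.87]]
60
flip 0 [[-0.82, 0.13], [-0.82, 0.13], [-0.36, 2.57], [-0.36, 2.57]]
flip 3.14 [None, None, [-0.36, -0.57], [-0.36, -0.57]]
44
flip 0 [[-0.25, 1.57], [-0.25, 1.57], [-0.36, -2.71], [-0.36, -2.71]]
flip 3.14 [[-0.25, -1.58], [-0.25, -1.58], [-0.36, 0.43], [-0.36, 0.43]]
```

```bash
python3 - <<'E'
from h import *
pick(np.array([.5166,.3375]),.414,0,.066)
B=np.array([.672,-.184]); p=B-.066*u(-.15)
r.movep([*p,.2],quat(-.15)); print(r.read_tcp_pos())
a=save("scene","p1s",(150,80,240,240),2.2);b=save("top","p1t",(300,60,200,200),2.6)
A=cv2.imread("pics/p1s.png")[:520,:];D=cv2.imread("pics/p1t.png")[:520,:]
cv2.imwrite("pics/p1.png",cv2.resize(np.hstack([A,D]),None,fx=.75,fy=.75))
E
```

```text
hit False [0.4563777  0.31105445 0.03893081]
gap mm 11.936192033999125
gap 12.717065157216899 t 8.0167 F [-0.5389225  -0.00689866 -0.99321219]
[ 0.60690775 -0.17301286  0.20011621]
```

View pics/p1.png

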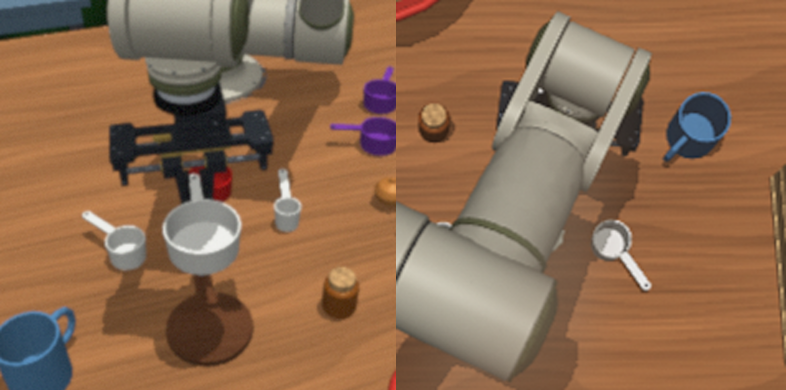

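The scene view shows the large cup held level over the board. The top view is blocked by the arm, but cup_60 at (611,238 in the crop) is now fully visible. Placing it now.

```bash
cat >> h.py <<'E'
def place(C,y,fl,g,z,op=.4,zstop=.004):
    p=C-g*u(y); r.movep([*p,z+.1],quat(y+fl)); r.move_l([*p,z+.015],.1)
    hit=r.move_l([*p,z-zstop],.02,contact_N=4); t=r.read_tcp_pos(); print("contact",hit,"z err",t[2]-z)
    return p
def release(p,op=.4):
    r.move_gripper(op); r.sleep(.3); t=r.read_tcp_pos(); r.move_l([t[0],t[1],.25],.15); print("t",r.read_clock())
E
python3 - <<'E'
from h import *
B=np.array([.672,-.184])
p=place(B,-.15,0,.066,.0509); release(p)
r.movep([.4,.15,.3],quat(0)); print(r.read_clock())
E
cat > m3.py <<'E'
import sys
exec(open("m1.py").read().split("def crop")[0].replace("G={","G=GG or {").replace("from h import *","from h import *\nGG=eval(sys.argv[1])"))
E
python3 m3.py '{92:((380,138),(277,268)),76:((265,134),(411,232)),60:((412,185),(222,226)),44:((322,187),(323,206))}'
python3 - <<'E'
from h import *
save("top","q1",(300,80,160,130),4)
E
```

```text
contact True z err -0.0006420254094818834
t 14.3083
15.75
92 areas 801 1890 C [ 0.6773 -0.1859] 2R 92.5 tip [ 0.5877 -0.1742] len 0.0904 tip3d [ 0.5681 -0.1726  0.1004] err 0.0129 yaw -0.129
76 areas 283 919 C [ 0.4946 -0.0063] 2R 53.2 tip [0.4197 0.014 ] len 0.0776 tip3d [ 0.485   0.1038 -0.0159] err 0.2104 yaw -0.263
60 areas 441 648 C [ 0.4967 -0.2679] 2R 59.6 tip [ 0.4227 -0.3187] len 0.0898 tip3d [ 0.4219 -0.3169  0.0432] err 0.0015 yaw 0.601
44 areas 283 379 C [ 0.5048 -0.0091] 2R 43.8 tip [0.4197 0.014 ] len 0.0882 tip3d [0.4193 0.0138 0.0401] err 0.0003 yaw -0.265
```

View pics/q1.png

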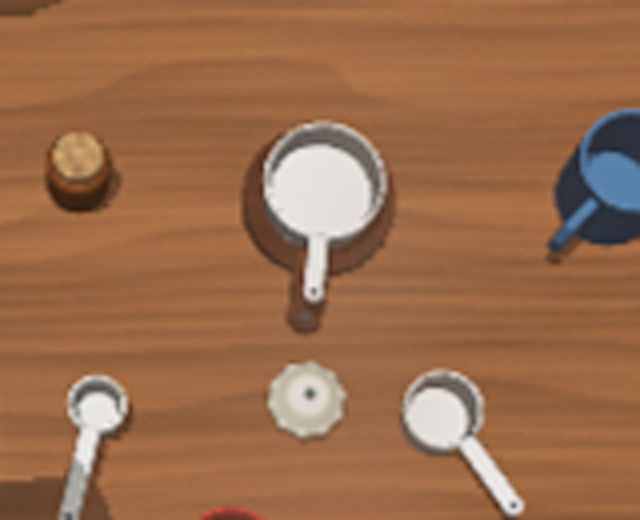

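The top view shows the big cup central on the board with its handle over the board's handle. The rim centre corrected to z = 0.052 is (0.673, -0.184), which is on target. Now cup_76. The arm blocked it in this last measurement, but it hasn't been touched, so the first measurement stands.

```bash
python3 - <<'E'
from h import *
B=np.array([.673,-.1843]); y=np.radians(75)
pick(np.array([.6743,.1683]),.093,0,.065)
p=place(B,y,0,.065,.0569)
save("scene","p2",(180,100,220,200),3)
E
```

```text
hit False [0.60983065 0.16229142 0.03906376]
gap mm 12.084239518074945
gap 12.139857519460197 t 21.0167 F [ 0.16622161 -0.46542577 -0.87727694]
contact True z err -0.0008387511658673463
```

View pics/p2.png

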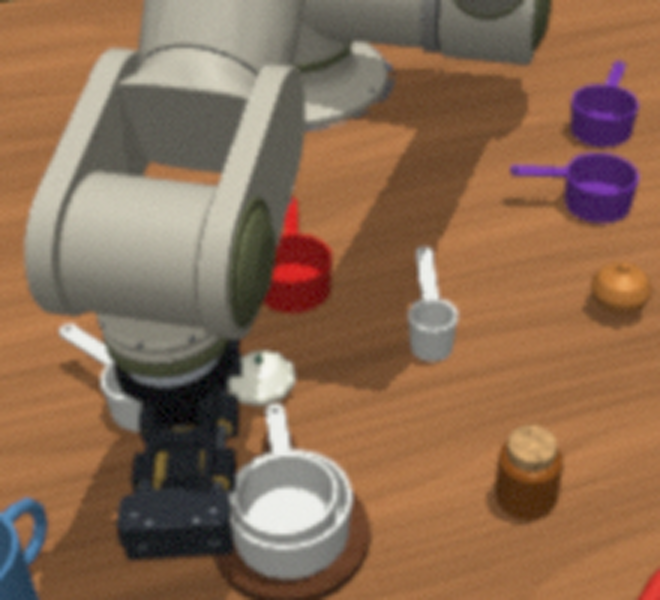

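The scene view shows cup_76 level inside cup_92, and contact came at its home height (-0.8 mm). Releasing, then cup_60.

```bash
python3 - <<'E'
from h import *
B=np.array([.673,-.1843]); y=np.radians(-78)
release(0)
pick(np.array([.4967,-.2679]),.605,0,.065)
p=place(B,y,0,.065,.0629)
save("scene","p3",(180,150,220,200),3)
E
```

```text
t 26.675
hit False [ 0.44340556 -0.3050032   0.03893962]
gap mm 12.619311951945406
gap 12.642620307199781 t 31.775 F [ 0.54520659 -0.0144885  -1.84510431]
contact True z err -0.0012394244642518482
```

View pics/p3.png

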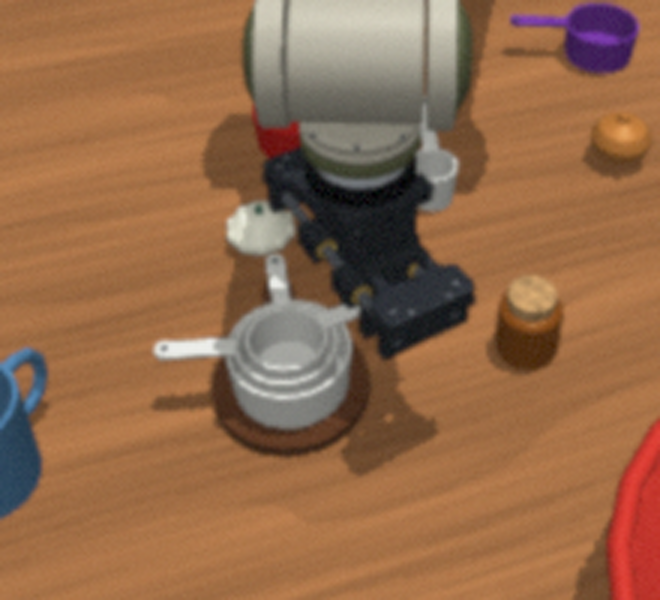

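Cup_60 is nested and level, with contact at home height (-1.2 mm). Last is cup_44, with its handle into the free far-left gap.

```bash
python3 - <<'E'
from h import *
B=np.array([.673,-.1843]); y=np.radians(-135)
release(0)
pick(np.array([.5048,-.0091]),-.26,np.pi,.062)
p=place(B,y,np.pi,.062,.0689)
save("scene","p4",(180,150,220,200),3)
E
```

```text
t 37.8833
hit False [0.44508492 0.00679601 0.03884873]
gap mm 12.480001536185975
gap 12.39329808471248 t 45.525 F [-0.29182224  0.15656791 -0.68349729]
contact True z err -0.0014636651104727033
```

View pics/p4.png

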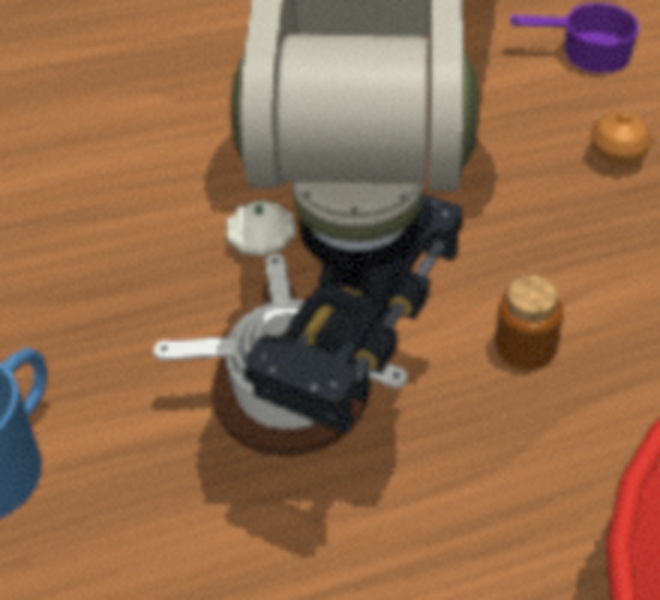

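The last cup came to rest at home height, and its handle end shows beyond the fingers at (395,375). Releasing and checking from both views.

```bash
python3 - <<'E'
from h import *
release(0); r.movep([.4,.15,.3],quat(0)); r.sleep(.3)
save("scene","f1s",(200,210,150,100),4);save("top","f1t",(300,80,170,120),3.53)
a=cv2.imread("pics/f1s.png")[:, :600];b=cv2.imread("pics/f1t.png")[:,:600]
h=min(a.shape[0],b.shape[0]);cv2.imwrite("pics/f1.png",cv2.resize(np.hstack([a[:h],b[:h]]),(800,h*800//1200*1)))
E
```

```text
t 51.2583
```

View pics/f1.png

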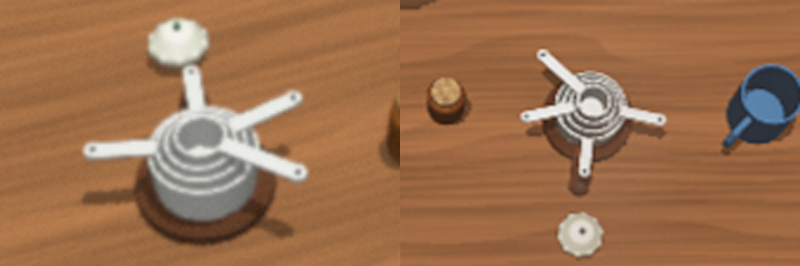

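All four are nested and fanned apart, and the bystanders are in place. One numeric check of the handle ends from both views, and the bystanders' pixel positions, before handing in.

```bash
python3 - <<'E'
from h import *
S=snapshot("scene");T=snapshot("top"); B=np.array([.673,-.1843])
bl=[blob(white(s),proj(s,[*B,.06])) for s in(T,S)]
for k,y,zt in((92,-.15,.053),(76,np.radians(75),.059),(60,np.radians(-78),.065),(44,np.radians(-135),.071)):
    e=[]
    for s,b in zip((T,S),bl):
        t=proj(s,[*(B-.095*u(y)),zt]); c=proj(s,[*B,zt]); P=np.argwhere(b)[:,::-1]
        P=P[np.linalg.norm(P-t,axis=1)<14]; d=(P-c)@((t-c)/np.linalg.norm(t-c)); e.append(P[d.argsort()[-8:]].mean(0))
    p,er=tri(T,e[0],S,e[1]); v=B-p[:2]
    print(k,"tip",p.round(4),"expected z",zt,"resid",er.round(4),"dyaw",(np.arctan2(v[1],v[0])-y).round(3))
for n in("top","scene"):
    a=np.load(f"pics/{n}0.npy").astype(int);b=(T if n=="top" else S)["pixels"].astype(int)
    for q,p in(("squash",(.506,-.165,.02)),("onion",(.506,.171,.025)),("jar",(.691,.002,.03)),("mug",(.671,-.407,.04)),("mill",(.649,.397,.09))):
        x,y=proj(T if n=="top" else S,p).astype(int); print(n,q,(abs(a-b).sum(2)[y-12:y+12,x-12:x+12]>60).mean().round(3))
E
```

```text
92 tip [ 0.5712 -0.1685  0.0892] expected z 0.053 resid 0.0034 dyaw -0.004
76 tip [ 0.6504 -0.2742  0.0604] expected z 0.059 resid 0.0014 dyaw 0.016
60 tip [ 0.6551 -0.0954  0.0663] expected z 0.065 resid 0.0011 dyaw -0.011
44 tip [ 0.7394 -0.1198  0.0727] expected z 0.071 resid 0.0007 dyaw -0.014
top squash 0.0
top onion 1.0
top jar 0.0
top mug 0.0
top mill 0.0
scene squash 0.007
scene onion 0.023
scene jar 0.0
scene mug 0.0
scene mill 0.0
```

```bash
python3 -c "
from plant import r,close_job
print(r.read_clock());close_job()"
```

```text
53.35
the job is handed in; nothing more can be done
```

The job is handed in at 53 s of robot time. The cups went onto the board one at a time from largest to smallest, gripped by their handles. The handle of cup_92 lies over the board's handle, and the other three fan out at about 84°, 99° and 57° from their nearest neighbours.

**Checks that agreed**
- Each cup made contact within 0.6–1.5 mm of its expected seated height.
- In the last two-view check, the handle ends of cup_76, cup_60 and cup_44 stood within 2 mm of their expected heights, 6 mm apart. All four handle directions were within 0.02 rad of plan.
- After it was placed, the centre of cup_92 measured within about 1 mm of the board's centre.
- The squash, jar, mug and pepper mill were unchanged in both views.

**Checks that disagreed**
- **Height of cup_92's handle end:** this read 89 mm against 53 mm expected. I attribute it to the white squash standing right behind that handle in the scene view. The contact height and the correct heights of the three cups above it say it is seated.
- **The onion:** the parked arm seems to hide it in the last top view, since every pixel there differed. In the scene view it was unchanged.

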